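Lift the finished jar carrier and hold it level

ROBOT

A 7-joint arm with a two-finger parallel gripper is mounted at the origin on the work surface. World frame = base frame: x ahead of the robot, y to its left, z up, the work surface at z = 0. Lengths are in m, angles in degrees, forces in N, time in s.
With the tool pointing down it reaches from about 0.425 to 0.875 m from the base axis. Payload 4.7 kg.
Tool frame: the origin (TCP) lies where the fingers leave the gripper's body, on its centre line; the fingertips stand 70 mm ahead of it and the grasp point (between the pads) lies 51 mm ahead of it (env.tip_reach is the distance from the TCP to the fingertips, in m); z points along the fingers, x is the direction in which the jaws open and shut, and the axes are right-handed (so a half turn about z gives the same grasp; the last joint's range is limited). The gripper opens to 87 mm and grips with 3 to 60 N. Pads are 19 mm wide; open, the fingers measure 117 mm over their backs; the gripper's body (75 mm by 190 mm) begins 51 mm behind the grasp point.
Start: joints at [-66.687, 18.392, -4.016, 83.108, 1.295, 78.541, -3.26], TCP at [0.249, 0.601, 0.292] pointing down, gripper open.
Joint ranges: [-163.93, 163.93], [-17.29, 119.83], [-79.2, 71.16], [3.27, 140.29], [-89.18, 269.18], [5.43, 117.66], [-154.24, 154.24]. Speed limits (degrees/s): [147.25, 147.25, 180, 180, 180, 180, 180].

INTERFACE

Orientations are given as [roll, pitch, yaw] about the fixed x, y, z axes, in that order (R = Rz(yaw) Ry(pitch) Rx(roll)).
In Python, from cell import env, optics, order gives the robot as it stands.
- The arm moves only by the shell command python3 -m creep 'ROWS' [FORCE]. ROWS is JSON, a list of rows, each a list of 7 numbers: the shift along the tool's x, y, z in cm, then the turn, a rotation vector about the tool's x, y, z in rad, then the opening, from 0 (shut) to 1 (fully open). A call has 1 to 20 rows; each row shifts and turns the pose as measured when the row begins, along the tool's axes as they then stand; what a row does not reach is not made up. A row lasts 1/10 s, in which the tool goes at most 50 mm and 8.59 degrees, less where a joint would pass 70% of its speed; a pose out of reach is approached as far as the arm can. A call with a gripper value outside its range is refused whole. The fingers move at their own pace and stop on an object; FORCE is the grip in N (left out, the last holds). Time passes only in rows, so rows that do not move let the fingers close. It gives the time, the measured TCP pose, the force and the opening at its end, in the units of the state.
- env.get_obs(): the state, without advancing time (a new reading comes with each control period).
- optics.read_camera(name): name is "scene" or "top" or "wrist"; returns a dict with "frame" (384x512x3 uint8, blue, green, red), "z_map" (384x512 float32, m along the optical axis (not along the pixel's ray), 0 where there is no reading), "fx", "fy", "cx", "cy" (pixels), "R" (3x3) and "t" (3): a world point X has camera coordinates R X + t; the wrist camera has in their place "hand_eye" (4x4, takes a point from camera to tool coordinates, whose origin is the TCP and whose axes are the tool frame's). Camera axes: x right, y down, z forward; pixel columns grow to the right and rows downward; lengths in m; the calibration is good to about 2 mm. The wrist camera is an equidistant fisheye: a pixel r from the principal point sees the ray r / f radians off the axis. A picture is of the moment at which its call begins: read the wrist's pose just before it.
- order.sign_off(): hands the job in, once; it reports no verdict.
The state is a dict: "time_s": time; "qpos": joint angles; "joint_velocities": joint speeds; "effort": joint torques, N m; "tool_pos": TCP position; "tool_rot": TCP orientation; "force": force on the tool from outside, world axes, zero at the start; "wrist_torque": the same for the moment, N m; "grip_width": finger opening in m.
Only numpy, scipy, OpenCV 4.12 (cv2) and the standard library are available. Lean on these libraries where they do the work, as an engineer would, in place of code of your own. Each camera call takes 0.05 s, during which the arm holds its last target. There are 200 camera calls.

TASK

Two carriers of jam jars stand on wire racks on the bakery counter, but one of them still has a jar without a lid. Pick up the other one, in which all three jars have lids, by its carrying bar, lift it off its rack to at least 10 cm above it, and finish while holding it there, still and level, with its jars in place. Do not shift the unfinished carrier or disturb the other things on the counter.

Things in the scene. Friction and masses are not known exactly. Their poses are not given: they have to be found in the camera images.
- carrier_a_bar (a point): Middle of the carrying bar of the jar carrier on the left (+y) half of the counter. The bar runs along y: 16 mm wide (x), 20 mm high (z), 184 mm long between two upright 8 mm end boards (34 mm wide in x). This point is the bar's centre, 125 mm above the carrier's underside; z is up. 49 mm or more are free between the bar's underside and the jars.
- carrier_a: That carrier (left (+y) half): loose, plywood, 66 mm wide (x), 200 mm long (y), 135 mm high; origin at the centre of its underside. Walls 32 mm high, three cells in a row along y, 57.5 mm apart, each with a loose jar. The two carriers look alike. With three lidded jars it weighs about 0.6 kg, roughly balanced about the bar's middle.
- rack_a: Steel wire cooling rack fixed on the counter under carrier_a: 110 x 230 mm (x, y), 25 mm high; origin at the centre of its underside. The carrier stands on top of it.
- carrier_b_bar (a point): Middle of the carrying bar of the jar carrier on the right (-y) half of the counter. The bar runs along y: 16 mm wide (x), 20 mm high (z), 184 mm long between two upright 8 mm end boards (34 mm wide in x). This point is the bar's centre, 125 mm above the carrier's underside; z is up. 49 mm or more are free between the bar's underside and the jars.
- carrier_b: That carrier (right (-y) half): loose, plywood, 66 mm wide (x), 200 mm long (y), 135 mm high; origin at the centre of its underside. Walls 32 mm high, three cells in a row along y, 57.5 mm apart, each with a loose jar. The two carriers look alike. With three lidded jars it weighs about 0.6 kg, roughly balanced about the bar's middle.
- rack_b: Steel wire cooling rack fixed on the counter under carrier_b: 110 x 230 mm (x, y), 25 mm high; origin at the centre of its underside. The carrier stands on top of it.
- jar_1_center (a point): Centre (29 mm above its underside) of a small amber-glass jar with its metal screw lid on, 48 mm in diameter, 58 mm high, about 0.12 kg; it may stand in any cell of either carrier.
- jar_2_center (a point): Centre (29 mm above its underside) of a small amber-glass jar with its metal screw lid on, 48 mm in diameter, 58 mm high, about 0.12 kg; it may stand in any cell of either carrier.
- jar_3_center (a point): Centre (29 mm above its underside) of a small amber-glass jar with its metal screw lid on, 48 mm in diameter, 58 mm high, about 0.12 kg; it may stand in any cell of either carrier.
- jar_4_center (a point): Centre (29 mm above its underside) of a small amber-glass jar with its metal screw lid on, 48 mm in diameter, 58 mm high, about 0.12 kg; it may stand in any cell of either carrier.
- jar_5_center (a point): Centre (29 mm above its underside) of a small amber-glass jar with its metal screw lid on, 48 mm in diameter, 58 mm high, about 0.12 kg; it may stand in any cell of either carrier.
- jar_open_center (a point): Centre (24 mm above its underside) of the one jar without a lid: empty amber glass, open at the top, 48 mm in diameter and 48 mm high, 0.06 kg; it stands in one cell of one of the two carriers.
- roll: Bystander: bread roll, 74 mm across, 45 mm high, between the carriers; origin at its underside.
- loose_lid: Bystander: loose metal jar lid lying flat, 47 mm across, 12 mm high, between the carriers or nearer the robot; origin at its underside.
- honey: Bystander: honey jar, 60 mm across, 100 mm high, between or behind the carriers; origin at its underside.
- boule: Bystander: round loaf, 166 mm across, 86 mm high, on a board at the left edge; origin at its underside.
- mug: Bystander: white mug, 76 mm across, 90 mm high, at the right edge; origin at its underside.
- table: The wooden counter, top at height 0.
Mind the look-alikes: they are no part of the job. What is shaped like the carrier_b but pink or yellow is not meant.

How it is judged:
By the outcome, as a careful person would: the job done as asked, in the order asked, and still so for the second after the job is handed in, while the arm keeps its last pose, push and grip.
It also fails if it takes over 32 s, if anything falls off the work surface, if the arm or the gripper's body presses on something with over 40 N, if the wrist force passes 120 N, or if a joint passes its speed limit or range.

## Working session

There is one attempt and no reset: what is moved stays moved. The work goes in short steps, Python scripts to look and compute and a shell command to move; the robot and the scene stay as the last step left them, time stands still between calls to the robot, and variables do not carry over. Pictures are saved under pics/ and viewed, on a budget of 10 in all, crops included, one or two more only if the job needs it, and the job is handed in when it is done.

```bash
mkdir -p pics; cat > h.py <<'E'
import numpy as np, cv2
from cell import env, optics, order
def world(c):
    z=c["z_map"]; v,u=np.mgrid[:z.shape[0],:z.shape[1]]
    P=np.stack([(u-c["cx"])/c["fx"]*z,(v-c["cy"])/c["fy"]*z,z],-1)
    return (P-np.array(c["t"]))@np.array(c["R"])
E
python3 - <<'E'
from h import *
a=optics.read_camera("scene");b=optics.read_camera("top")
np.savez("s.npz",**{k:np.array(v) for k,v in a.items()});np.savez("t.npz",**{k:np.array(v) for k,v in b.items()})
cv2.imwrite("pics/scene.png",a["frame"]);cv2.imwrite("pics/top.png",b["frame"])
print(env.get_obs())
E
```

```text
{'time_s': 0.1, 'qpos': array([-66.68654544,  18.43323209,  -4.01499004,  83.16805264,
         1.29662007,  78.54226255,  -3.25863554]), 'joint_velocities': array([ 0.04055389, -0.18040221, -0.04492491, -0.16158057, -0.01211717,
       -0.03671202,  0.10498663]), 'effort': array([-6.23373544e-04, -4.92573273e+01, -4.06022659e-01, -3.13395023e+01,
       -6.40652748e-02,  3.95925343e-02,  1.05879453e-04]), 'tool_pos': array([0.24870845, 0.60012014, 0.29128741]), 'tool_rot': array([1.79992675e+02, 9.82253078e-02, 6.74973106e+01]), 'force': array([-0.40056507, -0.05897502,  0.33319418]), 'wrist_torque': array([-0.02300284, -0.01384369,  0.02832212]), 'grip_width': 0.08717089499416616}
```

View pics/scene.png

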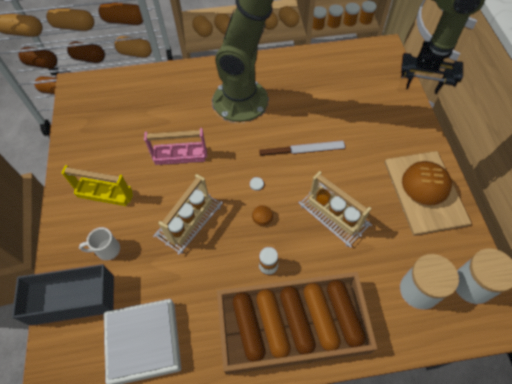

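View pics/top.png

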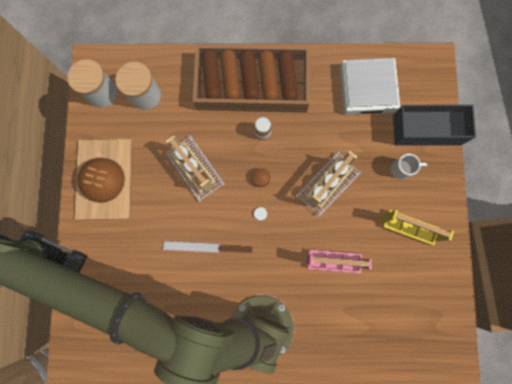

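Candidates in the scene view: carrier A (337,208), which seems to have an open amber jar at (322,198); carrier B (187,212), with three white lids; and the pink (176,147) and yellow (97,185) look-alikes. I think it is carrier B, so I'll check it in a close crop and measure the bar.

```bash
python3 - <<'E'
from h import *
s=dict(np.load("s.npz"));t=dict(np.load("t.npz"))
A=s["frame"][165:255,145:235];B=s["frame"][165:255,290:380]
C=t["frame"][135:225,285:375]
cv2.imwrite("pics/crop.png",np.hstack([cv2.resize(i,(266,266),interpolation=cv2.INTER_CUBIC) for i in(A,B,C)]))
for n,c in(("scene",s),("top",t)):
    W=world(c)
    for side,m in(("B",(W[...,1]<-.05)&(W[...,1]>-.4)),("A",(W[...,1]>.05)&(W[...,1]<.4))):
        k=m&(W[...,2]>.135)&(W[...,2]<.18)&(W[...,0]>.35)&(W[...,0]<.75)&(c["z_map"]>0)
        P=W[k]; 
        if len(P)<5: print(n,side,len(P));continue
        (cx,cy),(w,h),a=cv2.minAreaRect(P[:,:2].astype(np.float32))
        d=np.linalg.svd(P[:,:2]-P[:,:2].mean(0))[2][0] if len(P)<3000 else 0
        print(n,side,len(P),P.mean(0).round(4),P.min(0).round(3),P.max(0).round(3),"rect",round(cx,4),round(cy,4),round(w,3),round(h,3),round(a,1),"axis deg",np.degrees(np.arctan2(d[1],d[0])).round(1), "z95",np.percentile(P[:,2],[50,95]))
E
```

```text
scene B 493 [ 0.5151 -0.2431  0.1578] [ 0.425 -0.316  0.136] [ 0.597 -0.167  0.168] rect 0.51 -0.2417 0.036 0.201 50.4 axis deg -39.7 z95 [0.15997101 0.16530268]
scene A 495 [0.5673 0.2493 0.1573] [0.478 0.175 0.136] [0.65  0.323 0.17 ] rect 0.5625 0.2493 0.2 0.037 37.6 axis deg 38.8 z95 [0.15951659 0.16484106]
top B 340 [ 0.5101 -0.2403  0.1581] [ 0.425 -0.316  0.136] [ 0.597 -0.166  0.168] rect 0.5115 -0.2411 0.034 0.2 50.4 axis deg 140.6 z95 [0.158985   0.16314102]
top A 329 [0.563  0.2483 0.1581] [0.477 0.175 0.136] [0.654 0.324 0.166] rect 0.5649 0.2494 0.201 0.034 38.8 axis deg -141.3 z95 [0.15907241 0.16395799]
```

View pics/crop.png

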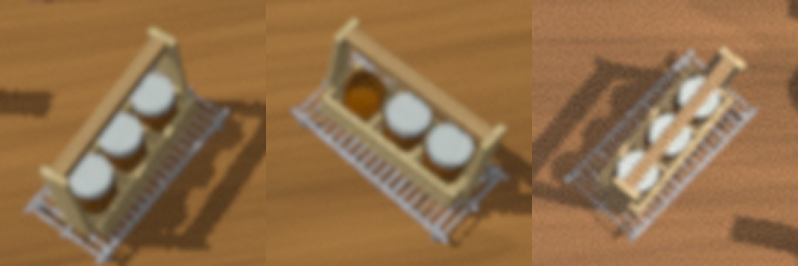

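B at left and at right in the crop has three white lids; A in the middle has an open amber jar. So the target is carrier B: bar centre about (0.511, -0.241, 0.150), axis at -39.6°, tool yaw needed about 50.4°. Moving over, arcing around the base at height.

```bash
python3 -m creep '[[-2.5,4.1,0,0,0,0,1],[-2.5,4.1,0,0,0,0,1],[-2.5,4.1,0,0,0,0,1],[-2.5,4.1,0,0,0,0,1],[-2.5,4.1,0,0,0,0,1],[-2.5,4.1,0,0,0,0,1],[-2.5,4.1,0,0,0,0,1],[-2.5,4.1,0,0,0,0,1],[-2.5,4.1,0,0,0,0,1],[-4.5,2,0,0,0,0,1],[-4.5,2,0,0,0,0,1],[-4.5,2,0,0,0,0,1],[-4.5,2,0,0,0,0,1],[-4.5,2,0,0,0,0,1],[-4.5,2,0,0,0,0,1],[-4.5,2,0,0,0,0,1]]'
cat >> h.py <<'E'
from scipy.spatial.transform import Rotation
def rel(X,yaw):
    o=env.get_obs();R=Rotation.from_euler("xyz",o["tool_rot"],degrees=True)
    G=Rotation.from_euler("xyz",[180,0,yaw],degrees=True)
    print("pos",o["tool_pos"].round(4),"rot",o["tool_rot"].round(2),"q",o["qpos"].round(0),"F",o["force"].round(1),"t",o["time_s"])
    print("shift cm",(R.inv().apply(np.array(X)-o["tool_pos"])*100).round(2),"turn",(R.inv()*G).as_rotvec().round(3))
E
python3 -c "
from h import *
rel([.511,-.241,.28],50.4)"
```

```text
time_s: 1.7
tool_pos: [0.5204, -0.1032, 0.2835]
tool_rot: [-179.5, 0.4, 68.5]
force: [1.2, 0.7, -0.2]
grip_width: 0.0873
pos [ 0.5204 -0.1032  0.2835] rot [-179.55    0.42   68.51] q [-19.   4.  29. 101.  -2.  75.  79.] F [ 1.2  0.7 -0.2] t 1.7
shift cm [-13.16   4.18   0.42] turn [-0.007  0.009  0.316]
```

```bash
python3 -m creep '[[-4.4,1.4,0,0,0,0,1],[-4.4,1.4,0,0,0,0,1],[-4.4,1.4,0,0,0,0,1],[0,0,0,-0.003,0.004,0.145,1],[0,0,0,-0.003,0.004,0.145,1],[0,0,0,0,0,0.026,1],[0,0,0,0,0,0,1]]'
python3 - <<'E'
from h import *
rel([.511,-.241,.28],50.4)
o=env.get_obs();c=optics.read_camera("wrist");cv2.imwrite("pics/w1.png",c["frame"])
z=c["z_map"];v,u=np.mgrid[:384,:512];x=(u-c["cx"])/c["fx"];y=(v-c["cy"])/c["fy"];r=np.hypot(x,y)+1e-9
k=np.tan(np.minimum(r,1.4))/r
P=np.stack([x*k*z,y*k*z,z],-1);H=np.array(c["hand_eye"])
P=P@H[:3,:3].T+H[:3,3]
W=P@Rotation.from_euler("xyz",o["tool_rot"],degrees=True).as_matrix().T+o["tool_pos"]
m=(z>0)&(r<1.4)&(W[...,2]>.15)&(W[...,2]<.168)&(np.abs(W[...,0]-.511)<.14)&(np.abs(W[...,1]+.241)<.14)
Q=W[m];print(len(Q),Q.mean(0),np.median(Q[:,2]),cv2.minAreaRect(Q[:,:2].astype(np.float32)))
d=np.linalg.svd(Q[:,:2]-Q[:,:2].mean(0),full_matrices=False)[2][0];print(np.degrees(np.arctan2(d[1],d[0])))
E
```

```text
time_s: 2.4
tool_pos: [0.5046, -0.2583, 0.2823]
tool_rot: [-179.9, 0.3, 49.2]
force: [-0.5, 0.8, 0.7]
grip_width: 0.087
pos [ 0.5046 -0.2583  0.2823] rot [-179.94    0.34   49.22] q [-9. 10. 38. 97. -6. 75. 79.] F [-0.5  0.8  0.7] t 2.4
shift cm [ 1.73 -0.65  0.22] turn [-0.001  0.006 -0.021]
4948 [ 0.49691461 -0.22892145  0.15848272] 0.15865565777366755 ((0.5122607946395874, -0.2409491240978241), (0.03407740965485573, 0.2000417411327362), 50.52048873901367)
-39.49630192626035
```

View pics/w1.png

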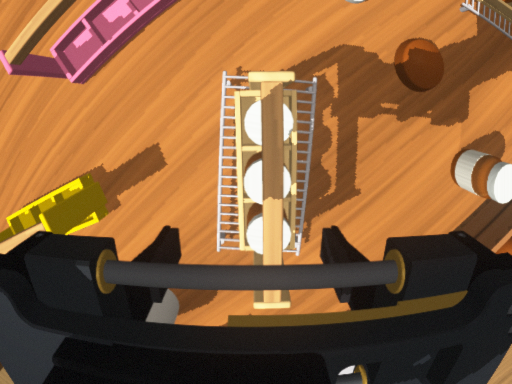

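The wrist view shows three lidded jars in B (265,120; 265,180; 268,235), with the bar along x≈272 px. It puts the bar at (0.512, -0.241) at 50.5°, which agrees with the other cameras. Correcting, then going down in part.

```bash
python3 -m creep '[[0.9,-0.3,0,0,0.003,-0.01,1],[0.9,-0.3,0,0,0.003,-0.01,1],[0,0,1.2,0,0,0,1],[0,0,1.2,0,0,0,1],[0,0,0,0,0,0,1]]'
python3 -c "
from h import *
rel([.512,-.241,.201],50.5)"
```

```text
time_s: 2.95
tool_pos: [0.5128, -0.2366, 0.2555]
tool_rot: [-179.9, -0.1, 50.9]
force: [-0.4, 0.6, 0.4]
grip_width: 0.0869
pos [ 0.5128 -0.2366  0.2555] rot [-1.7986e+02 -5.0000e-02  5.0870e+01] q [-11.  10.  37. 100.  -7.  72.  79.] F [-0.4  0.6  0.4] t 2.95
shift cm [-0.4   0.23  5.44] turn [-0.003 -0.001  0.006]
```

```bash
python3 -m creep '[[-0.3,0.2,1.2,0,0,0.005,1],[0,0,1.2,0,0,0,1],[0,0,1.2,0,0,0,1],[0,0,1,0,0,0,1],[0,0,0,0,0,0,1],[0,0,0,0,0,0,1]]'
python3 -c "
from h import *
rel([.512,-.241,.201],50.5)"
```

```text
time_s: 3.55
tool_pos: [0.511, -0.2411, 0.2036]
tool_rot: [-179.7, 0.1, 50.5]
force: [-0.7, -0.4, 0.4]
grip_width: 0.0869
pos [ 0.511  -0.2411  0.2036] rot [-1.7972e+02  8.0000e-02  5.0460e+01] q [ -9.  13.  37. 103.  -9.  67.  80.] F [-0.7 -0.4  0.4] t 3.55
shift cm [0.07 0.07 0.25] turn [-0.005  0.001 -0.001]
```

```bash
python3 -m creep '[[0.05,0.05,0.2,-0.004,0,0,0.5],[0,0,0,0,0,0,0.3],[0,0,0,0,0,0,0.1],[0,0,0,0,0,0,0],[0,0,0,0,0,0,0],[0,0,0,0,0,0,0],[0,0,0,0,0,0,0],[0,0,0,0,0,0,0],[0,0,0,0,0,0,0],[0,0,0,0,0,0,0]]' 45
python3 -c "
from h import *
rel([.512,-.241,.201],50.5)"
```

```text
time_s: 4.55
tool_pos: [0.5128, -0.2417, 0.2035]
tool_rot: [179.8, 0.0, 50.5]
force: [-0.7, -1.6, -4.5]
grip_width: 0.0153
pos [ 0.5128 -0.2417  0.2035] rot [179.83   0.    50.48] q [ -9.  13.  37. 103.  -9.  66.  80.] F [-0.7 -1.6 -4.5] t 4.55
shift cm [ 0.01 -0.11  0.25] turn [ 0.003  0.    -0.   ]
```

Gripped (opening 15.3 mm on a 16 mm bar). Gentle lift.

```bash
python3 -m creep '[[0,0,-0.3,0,0,0,0],[0,0,-0.5,0,0,0,0],[0,0,-0.7,0,0,0,0],[0,0,-0.7,0,0,0,0],[0,0,-0.7,0,0,0,0],[0,0,-0.5,0,0,0,0],[0,0,-0.2,0,0,0,0],[0,0,0,0,0,0,0]]'
python3 -c "
from h import *
rel([.512,-.241,.34],50.5)"
```

```text
time_s: 5.35
tool_pos: [0.5108, -0.2404, 0.2396]
tool_rot: [-179.8, 0.1, 50.5]
force: [0.6, 0.2, -5.6]
grip_width: 0.0158
pos [ 0.5108 -0.2404  0.2396] rot [-1.7981e+02  1.2000e-01  5.0480e+01] q [-10.  11.  37. 101.  -7.  71.  79.] F [ 0.6  0.2 -5.6] t 5.35
shift cm [ 1.000e-02  1.000e-01 -1.004e+01] turn [-0.003  0.002 -0.   ]
```

Load is 5.6 N, about the full carrier. Continuing up.

```bash
python3 -m creep '[[0,0,-0.4,0,0,0,0],[0,0,-0.8,0,0,0,0],[0,0,-1,0,0,0,0],[0,0,-1,0,0,0,0],[0,0,-1,0,0,0,0],[0,0,-1,0,0,0,0],[0,0,-1,0,0,0,0],[0,0,-1,0,0,0,0],[0,0,-1,0,0,0,0],[0,0,-0.8,0,0,0,0],[0,0,-0.5,0,0,0,0],[0,0,-0.2,0,0,0,0],[0,0,0,0,0,0,0],[0,0,0,0,0,0,0],[0,0,0,0,0,0,0],[0,0,0,0,0,0,0],[0,0,0,0,0,0,0]]'
python3 - <<'E'
from h import *
rel([.512,-.241,.34],50.5)
s=optics.read_camera("scene");t=optics.read_camera("top");w=optics.read_camera("wrist")
A=cv2.resize(s["frame"][120:270,100:300],(400,300),interpolation=cv2.INTER_CUBIC)
B=cv2.resize(t["frame"][110:260,240:440],(400,300),interpolation=cv2.INTER_CUBIC)
C=cv2.resize(w["frame"],(400,300));D=cv2.resize(s["frame"],(400,300))
cv2.imwrite("pics/lift.png",np.vstack([np.hstack([A,B]),np.hstack([C,D])]))
W=world(s);o=env.get_obs();p=o["tool_pos"]
ax=np.array([np.cos(np.radians(-39.5)),np.sin(np.radians(-39.5))])
d=W[...,:2]-p[:2];l=d@ax;q=d@np.array([-ax[1],ax[0]])
for lo,hi in((-.1,-.06),(-.04,-.02),(.02,.04),(.06,.1)):
    m=(l>lo)&(l<hi)&(abs(q)<.012)&(W[...,2]>.26)&(W[...,2]<.32)&(s["z_map"]>0);print(lo,m.sum(),np.median(W[...,2][m]) if m.any() else None)
m=(abs(l)<.11)&(abs(q)<.06)&(W[...,2]<.30)&(W[...,2]>.05);print("carrier low z",np.percentile(W[...,2][m],[1,5,10]))
E
```

```text
time_s: 7.05
tool_pos: [0.5105, -0.2405, 0.3445]
tool_rot: [-179.7, 0.2, 50.4]
force: [-0.5, 0.8, -5.0]
grip_width: 0.0153
pos [ 0.5105 -0.2405  0.3445] rot [-1.7972e+02  1.6000e-01  5.0440e+01] q [-11.   7.  37.  92.  -4.  82.  77.] F [-0.5  0.8 -5. ] t 7.05
shift cm [0.05 0.15 0.45] turn [-0.005  0.003 -0.001]
-0.1 96 0.3022695181463062
-0.04 1 0.28416646232550824
0.02 53 0.3014384299584966
0.06 135 0.2997082971653048
carrier low z [0.16919714 0.17458475 0.17998607]
```

View pics/lift.png

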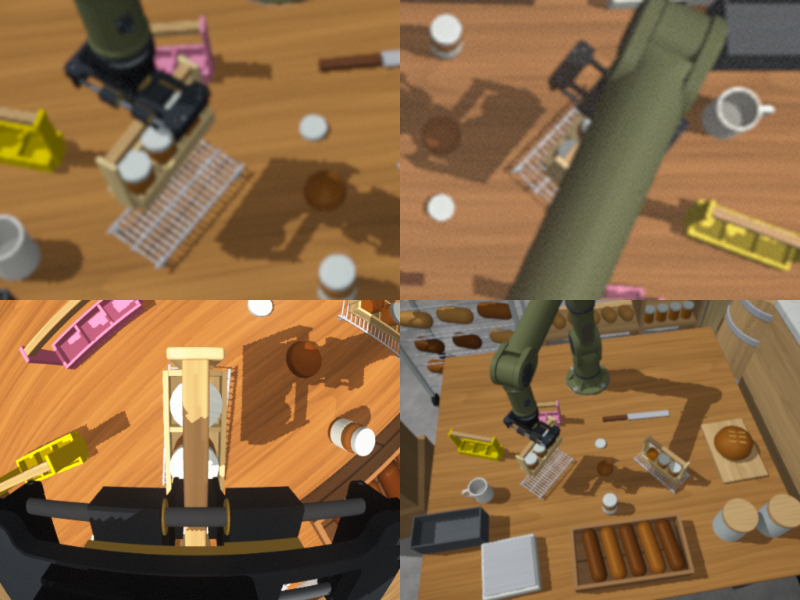

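The picture shows the carrier hanging clear of its rack (scene crop 155,165), level to about 1°, with the jars seated and everything else where it was. A short hold to check it is still, then hand in.

```bash
python3 -m creep '[[0,0,0,0,0,0,0],[0,0,0,0,0,0,0],[0,0,0,0,0,0,0],[0,0,0,0,0,0,0],[0,0,0,0,0,0,0]]'
python3 -c "
from h import *
rel([.512,-.241,.34],50.5);print(env.get_obs()['joint_velocities'].round(2))
print(order.sign_off())"
```

```text
time_s: 7.7
tool_pos: [0.5106, -0.2405, 0.3447]
tool_rot: [-179.7, 0.2, 50.4]
force: [0.8, -0.2, -5.2]
grip_width: 0.0151
pos [ 0.5106 -0.2405  0.3447] rot [-1.7974e+02  1.5000e-01  5.0440e+01] q [-11.   7.  37.  92.  -4.  82.  77.] F [ 0.8 -0.2 -5.2] t 7.7
shift cm [0.05 0.14 0.47] turn [-0.004  0.003 -0.001]
[-0.06  0.07  0.06 -0.01  0.01  0.06  0.1 ]
the job is handed in; nothing more can be done
None
```

I picked up carrier B, the right-hand one with three lidded jars, by the middle of its bar at 45 N. The gripper is holding it about 14 cm above its rack, and I handed the job in at about 7.7 s.

- **Hold:** the last readings showed the arm still, with joint speeds of 0.1°/s or less, and about 5 N of load. That is slightly under the 5.9 N expected for 0.6 kg. The bar stayed between the fingers at 15.1 mm opening.
- **Level:** the depth readings along the bar differ by about 2.5 mm from end to end, so it is level to about 1°.
- **Jars:** two lids were clearly visible after the lift. The gripper hid the third, so I did not confirm that jar directly.
- **Rest of the counter:** carrier A, with the open jar, and the other things on the counter looked undisturbed in the final scene picture. I did not measure their positions again.

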